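# Show the hand-gel bottle to the label camera

### The arm

A 6-joint arm with a two-finger parallel gripper is mounted at the origin on a cart in front of the work surface, level with it; the furniture and walls round the work are solid. World frame = base frame: x ahead of the robot, y to its left, z up, the work surface at z = 0. Lengths are in m, angles in rad, forces in N, time in s.
With the tool pointing down it reaches from about 0.35 to 0.975 m from the base axis. Payload 4.9 kg.
Tool frame: the origin (TCP) lies at the very end of the fingers, on their centre line; the grasp point (between the pads) lies behind it (manip.pinch_z is the y of the grasp point in the tool frame, in m); y points along the fingers, x is the direction in which the jaws open and shut, and the axes are right-handed (so a half turn about y gives the same grasp; the last joint's range is limited). The gripper opens to 85 mm and grips with 20 to 120 N. Pads are 22 mm wide; open, the fingers measure 114 mm over their backs; the gripper's body (76 mm by 85 mm) begins 54 mm behind the grasp point. The pads swing forward as they close: fully open they stand 13 mm farther back than shut.
Start: joints at [1.081, 0.053, 1.613, -0, 1.476, -0.119], TCP at [0.226, 0.583, 0.231] pointing down, gripper open.
Joint ranges: [-3.01, 3.01], [-1.01, 2.22], [0.06, 2.58], [-1.02, 4.17], [0.09, 2.62], [-3.14, 3.14]. Speed limits (rad/s): [2.57, 2.57, 3.14, 3.14, 3.14, 3.14].

### API

Orientations are given as a unit quaternion [w, x, y, z].
In Python, from plant import manip gives the robot as it stands.
- The arm moves only by the tool drive_tool, never from a script. Its argument "motion" is a list of rows, each a list of 3 entries, a list of its own where there are three numbers: the shift along the tool's x, y, z in units of 25 mm (1.0 is 25 mm), then the turn, a rotation vector about the tool's x, y, z in units of 5 degrees (1.0 is 5 degrees), then the closure, from -1 (fully open) to 1 (shut). A call has 1 to 12 rows; each row shifts and turns the commanded pose from where the row before left it, along the tool's axes as they then stand; what a row does not reach is not made up. A row lasts 1/10 s, in which the tool goes at most 50 mm and 8.59 degrees, less where a joint would pass 70% of its speed; a pose out of reach is approached as far as the arm can. A call is refused whole if a number of a shift passes 1 or a number of a turn 1, either way. A call with a gripper value outside its range is refused whole. The fingers move at their own pace and stop on an object; the grip force is fixed at half the most. Time passes only in rows, so rows that do not move let the fingers close. It gives the time, the measured TCP pose, the force and the opening at its end, in the units of the state.
- manip.state(): the state, without advancing time (a new reading comes with each control period).
- manip.grab_frame(name): name is "scene" or "top" or "wrist"; returns a dict with "img" (400x640x3 uint8, blue, green, red), "range_z" (400x640 float32, m along the optical axis (not along the pixel's ray), 0 where there is no reading), "camera_matrix" (3x3 intrinsics, pixels), "world_from_camera" (4x4, takes a point from camera to world coordinates); the wrist camera has in their place "T_tool_cam" (4x4, takes a point from camera to tool coordinates, whose origin is the TCP and whose axes are the tool frame's). Camera axes: x right, y down, z forward; pixel columns grow to the right and rows downward; lengths in m; the calibration is good to about 2 mm. A picture is of the moment at which its call begins: read the wrist's pose just before it.
- manip.job_done(): hands the job in, once; it reports no verdict.
The state is a dict: "time": time; "joint_pos": joint angles; "joint_vel": joint speeds; "joint_efforts": joint torques, N m; "tool_pos": TCP position; "tool_rot": TCP orientation; "contact_force": force on the tool from outside, world axes, zero at the start; "ft_torque": the same for the moment, N m; "gripper_width": opening from 0.0 (shut) to 1.0 (fully open).
Only numpy, scipy, OpenCV 4.12 (cv2) and the standard library are available. Lean on these libraries where they do the work, as an engineer would, in place of code of your own. Each camera call takes 0.05 s, during which the arm holds its last target. There are 200 camera calls.

### The job

Pick up the pump bottle of hand gel and show its labels to the camera on the post: first the broad front (the side the nozzle points to), then either narrow edge, then the broad back, each squarely facing the tilted lens, with the middle of that side on the camera's focus point 170 mm straight out from the lens, and held still there for a moment. Then set the bottle down gently, standing upright inside the square metal drip tray. Do not knock over or push aside anything else, nor the camera.

Things in the scene. Friction and masses are not known exactly. Their poses are not given: they have to be found in the camera images.
- bottle: White hand-gel pump bottle, 181 mm high, loose, about 0.15 kg, standing. Origin on its underside; z up along the bottle, x from front to back (the nozzle points to -x, the front). The flat body is 42 mm thick (x -14 to 28 mm) and 70 mm wide (y -35 to 35); its shoulder narrows to the neck at 128 mm. Its upright axis runs through x = 7 mm, y = 0.
- bottle_neck (a point): Point on the bottle's upright axis 150 mm above its underside, a good place to grip. A round collar 32 mm across spans heights 128 to 143 mm, a round stem 22 mm across 143 to 164 mm, the pump head 164 to 181 mm; its nozzle reaches to x = -30 mm (head within y -6 to 19 mm).
- bottle_foot (a point): Point on the bottle's upright axis in its underside.
- bottle_front (a point): Middle of the broad front (nozzle side) of the bottle, 70 mm above the underside; that side faces the bottle's -x.
- bottle_back (a point): Middle of the broad back of the bottle, 70 mm above the underside; that side faces the bottle's +x.
- bottle_edge_left (a point): Middle of the narrow edge that faces the bottle's +y, 70 mm above the underside.
- bottle_edge_right (a point): Middle of the narrow edge that faces the bottle's -y, 70 mm above the underside.
- lens (a point): Centre of the front glass of the fixed label camera's round black lens. The head, a white box 70x90x52 mm, tilts on an axis 65 mm behind the lens, 340 mm above the desk, in a black yoke 120 mm wide on an 18 mm post (foot 116 mm across, under the axis). Axes: x points from the lens back into the head, so the camera looks along -x, slanting down 23 to 31 degrees; y is level.
- focus (a point): The camera's focus point, in the air 170 mm from the lens glass straight along its line of sight; same axes as lens (x points towards the lens). A side is shown when its middle is here and it squarely faces the lens.
- tray: Fixed square dark metal drip tray, 120x120 mm outside, 112 mm inside, rim 16 mm high and 4 mm thick, floor 4 mm above the desk. Origin at the centre of its underside, sides along its x and y.
- pen_pot: Bystander: black pen pot with pens in it, 83 mm across, 147 mm high with the pens. Origin at the centre of its underside. Leave it standing.
- mug: Bystander: white mug, 79 mm across, 114 mm over its handle, 89 mm high. Origin at the centre of its underside. Leave it standing.
- label_roll: Bystander: roll of blank labels standing flat, 58 mm across, 33 mm high. Origin at the centre of its underside. Leave it standing.
- cal_tube: Bystander: black ribbed adaptor, an upright cylinder 52 mm across, 82 mm high. Origin at the centre of its underside. Leave it standing.
- tape_roll: Bystander: roll of brown tape lying flat, 92 mm across, 48 mm high. Origin at the centre of its underside. Leave it standing.
Not all that is in view belongs to the job. What is shaped like the bottle but green or pink is not meant.

How it is judged:
On the way, in this order (a step that is already met when the one before it is completed fails the run):
1. the broad front is shown: its middle within 22 mm of the focus point, facing the lens within 0.22 rad, still (distance between bottle_front and focus below 0.022 m and x of bottle_back in the frame of focus below 0 m and angle between the x axis of bottle and the x axis of focus, either way round below 0.22 rad and linear speed of bottle below 0.06 m/s and angular speed of bottle below 0.4 rad/s), for 0.4 s.
2. then a narrow edge (either) is shown in the same way (((distance between bottle_edge_left and focus below 0.022 m and x of bottle_edge_right in the frame of focus below 0 m and angle between the y axis of bottle and the x axis of focus, either way round below 0.22 rad and linear speed of bottle below 0.06 m/s and angular speed of bottle below 0.4 rad/s) or (distance between bottle_edge_right and focus below 0.022 m and x of bottle_edge_left in the frame of focus below 0 m and angle between the y axis of bottle and the x axis of focus, either way round below 0.22 rad and linear speed of bottle below 0.06 m/s and angular speed of bottle below 0.4 rad/s))), for 0.4 s.
3. then the broad back is shown in the same way (distance between bottle_back and focus below 0.022 m and x of bottle_front in the frame of focus below 0 m and angle between the x axis of bottle and the x axis of focus, either way round below 0.22 rad and linear speed of bottle below 0.06 m/s and angular speed of bottle below 0.4 rad/s), for 0.4 s.
At the end, for the whole second after the job is handed in: The bottle stands upright (within 0.08 rad) and at rest on the floor of the drip tray, wholly inside its rim (foot within 30 mm of the tray's middle each way, no more than 5 mm above its floor); the other things stand where they stood (x of bottle_foot in the frame of tray between -0.03 and 0.03 m and y of bottle_foot in the frame of tray between -0.03 and 0.03 m and z of bottle_foot in the frame of tray below 0.009 m and angle between bottle's own z axis and vertical below 0.08 rad and linear speed of bottle below 0.03 m/s); the robot touches nothing.
It fails at once if a bystander (pen pot, mug, label roll, adaptor or tape roll) pushed more than 30 mm or tipped over (distance of any of pen_pot, mug, label_roll, cal_tube, tape_roll from where it was at the start of the episode above 0.03 m or angle between any of pen_pot, mug, label_roll, cal_tube, tape_roll's own z axis and vertical above 0.5 rad).
It fails at once if the camera head knocked out of its aim by more than 20 mm at the focus point (distance of focus from where it was at the start of the episode above 0.02 m).
It fails at once if the bottle dropped or slammed into the tray (more than 45 N) (contact force between bottle and tray above 45 N).
It also fails if it takes over 61 s, if anything falls off the work surface, if the arm or the gripper's body presses on something with over 40 N, if the wrist force passes 120 N, or if a joint passes its speed limit or range.

## Working session

There is one attempt and no reset: what is moved stays moved. The work goes in short steps, Python scripts to look and compute and a tool call to move; the robot and the scene stay as the last step left them, time stands still between calls to the robot, and variables do not carry over. Pictures are saved under pics/ and viewed, about 8 in all and at most 12, crops included, and the job is handed in when it is done.

Besides the shell and the picture viewer there is one more tool, called after "Call:" by a JSON object that holds its "api" and its "payload". drive_tool: Moves the arm, as the interface text tells. Its arguments: {"type":"object","properties":{"motion":{"type":"array","items":{"type":"array"}}},"required":["motion"]}

```bash
ls; mkdir -p pics
python3 - <<'E'
from plant import manip
import cv2,numpy as np,pickle
s=manip.state();print(s,manip.pinch_z)
d={}
for n in ["scene","top"]:
    f=manip.grab_frame(n);d[n]=f;cv2.imwrite(f"pics/{n}0.png",f["img"]);print(n,f["camera_matrix"],f["world_from_camera"])
pickle.dump(d,open("f0.pkl","wb"))
E
```

```text
pics
{'time': 0.0, 'joint_pos': array([ 1.08100062e+00,  5.33521436e-02,  1.61429478e+00,  3.11611949e-05,
        1.47601936e+00, -1.19010040e-01]), 'joint_vel': array([ 0.00055987, -0.00237098,  0.00177798,  0.00032733, -0.00251242,
        0.0013727 ]), 'joint_efforts': array([ 9.97898096e-04, -3.93667567e+01, -3.70180321e+01, -1.05773267e-04,
        6.84726663e-03, -1.61083699e-05]), 'tool_pos': array([0.22616731, 0.58197004, 0.23006549]), 'tool_rot': array([-0.58326909,  0.58392804,  0.39860952, -0.39991957]), 'contact_force': array([ 0.13601949, -0.41710963, -1.03298042]), 'ft_torque': array([ 0.00773155, -0.02903908,  0.04253496]), 'gripper_width': 0.9986121001718107} -0.0187
scene [[413.92791046   0.         322.94637844]
 [  0.         413.92791046 196.82412406]
 [  0.           0.           1.        ]] [[-0.52425033 -0.65859781  0.53982452  0.05520995]
 [-0.85138322  0.41843656 -0.3163186   0.24097401]
 [-0.01755558 -0.62542767 -0.78008463  1.04401926]
 [ 0.          0.          0.          1.        ]]
top [[493.70695879   0.         322.15930093]
 [  0.         493.70695879 208.16692322]
 [  0.           0.           1.        ]] [[ 0.00739694 -0.98996117  0.14114592  0.4434532 ]
 [-0.99995672 -0.00652626  0.00663061 -0.10937891]
 [-0.00564289 -0.14118885 -0.9899666   1.54405969]
 [ 0.          0.          0.          1.        ]]
```

View pics/scene0.png

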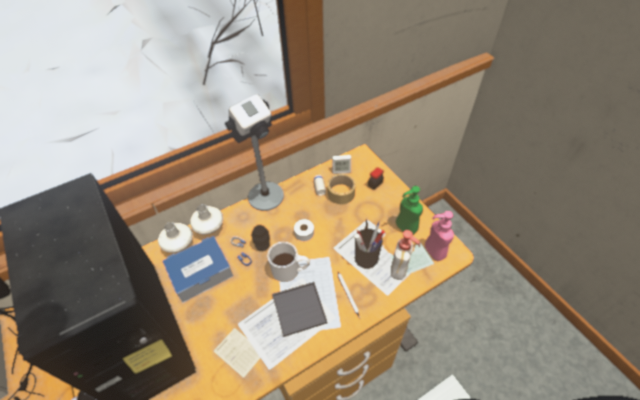

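View pics/top0.png

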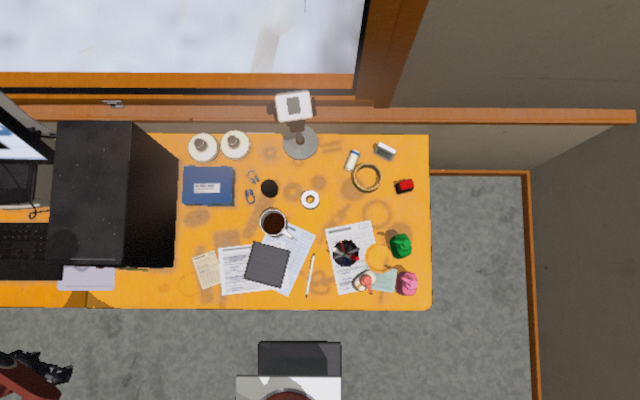

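```bash
cat > h.py <<'E'
import numpy as np,cv2,pickle
def cloud(f,T=None):
    K=f["camera_matrix"];T=f["world_from_camera"] if T is None else T
    z=f["range_z"];v,u=np.indices(z.shape)
    p=np.stack([(u-K[0,2])/K[0,0]*z,(v-K[1,2])/K[1,1]*z,z],-1)
    P=p@T[:3,:3].T+T[:3,3];P[z<=0]=np.nan
    return P
E
python3 - <<'E'
from h import *
d=pickle.load(open("f0.pkl","rb"))
t=d["top"];s=d["scene"]
a=cv2.resize(t["img"][215:315,230:430],None,fx=4,fy=4,interpolation=cv2.INTER_CUBIC)
b=cv2.resize(s["img"][195:295,340:480],None,fx=3,fy=3,interpolation=cv2.INTER_CUBIC)
c=cv2.resize(s["img"][85:145,210:290],None,fx=3.33,fy=3.33,interpolation=cv2.INTER_CUBIC)
can=np.zeros((400+200,800,3),np.uint8)
a=cv2.resize(t["img"][220:310,225:425],None,fx=4,fy=4,interpolation=cv2.INTER_CUBIC)
can=np.zeros((600,800,3),np.uint8);can[:360]=a
b=cv2.resize(b,(336,240));can[360:,:336]=b
c=cv2.resize(s["img"][85:145,200:300],(400,240),interpolation=cv2.INTER_CUBIC);can[360:,400:]=c
cv2.imwrite("pics/crops.png",can)
P=cloud(t);S=cloud(s)
for n,(u,v) in dict(bottle=(364,281),pot=(346,252),tray=(267,264),mug=(273,222),desk=(210,235),camtop=(293,105),green=(400,245),pink=(407,284),pot_tape=(366,178),cal=(269,188),lab=(310,200),foot=(300,145)).items(): print(n,P[v,u].round(3))
for n,(u,v) in dict(bottle=(401,260),head=(250,112)).items(): print('s',n,S[v,u].round(3))
E
```

```text
bottle [ 0.438 -0.216  0.184]
pot [ 0.525 -0.174  0.022]
tray [0.487 0.07  0.007]
mug [0.615 0.052 0.034]
desk [ 0.577  0.254 -0.006]
camtop [ 0.869 -0.027  0.369]
green [ 0.539 -0.322  0.141]
pink [ 0.43  -0.34   0.141]
pot_tape [ 0.761 -0.238  0.003]
cal [0.712 0.061 0.082]
lab [ 0.689 -0.06   0.004]
foot [ 0.864 -0.027  0.016]
s bottle [ 0.418 -0.199  0.108]
s head [ 0.86  -0.023  0.363]
```

View pics/crops.png

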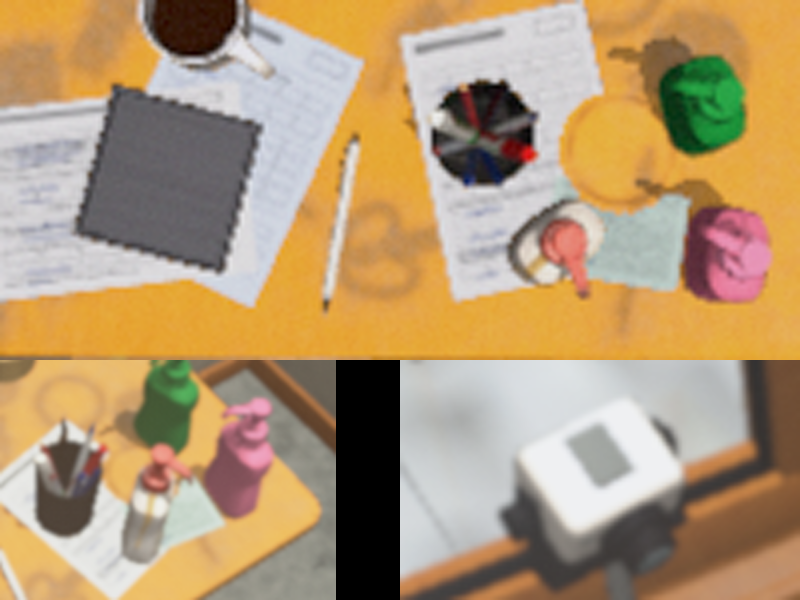

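Nozzle of the target (white body, red pump) at about crop (583,292) → points towards the robot and slightly right; tray at crop (170,180); pot close by at (484,135). The head is tilted with a dark lens at lower right of the scene crop. Now measurements.

Run:
```python
from h import *
d=pickle.load(open("f0.pkl","rb"))
P=cloud(d["top"]);S=cloud(d["scene"])
A=np.concatenate([P.reshape(-1,3),S.reshape(-1,3)])
A=A[np.isfinite(A).all(1)]
def box(x0,x1,y0,y1,z0,z1): return A[(A[:,0]>x0)&(A[:,0]<x1)&(A[:,1]>y0)&(A[:,1]<y1)&(A[:,2]>z0)&(A[:,2]<z1)]
b=box(.2,.8,.1,.7,.1,.9);print("tower",np.percentile(b,[1,50,99],axis=0).round(3))
# bottle body slices
for nm,C in (("top",P),("scene",S)):
  Q=C.reshape(-1,3);Q=Q[np.isfinite(Q).all(1)]
  q=Q[(abs(Q[:,0]-.44)<.07)&(abs(Q[:,1]+.205)<.065)]
  for lo,hi in ((.02,.06),(.06,.12),(.12,.16),(.165,.2)):
    k=q[(q[:,2]>lo)&(q[:,2]<hi)]
    if len(k)>3:
      r=cv2.minAreaRect(k[:,:2].astype(np.float32)*1000);print(nm,lo,hi,len(k),k.mean(0).round(3),k.max(0).round(3),np.round(r[0],1),np.round(r[1],1),r[2])
# tray
for C,f in ((P,"top"),):
  im=d[f]["img"].astype(int)
  m=(np.ptp(im,axis=2)<25)&(im.mean(2)<120)&(abs(C[...,0]-.487)<.1)&(abs(C[...,1]-.07)<.1)&(C[...,2]<.03)
  k=C[m];r=cv2.minAreaRect(k[:,:2].astype(np.float32)*1000);print("tray",len(k),r,np.percentile(k[:,2],[2,50,98]))
# head
h=box(.7,1.,-.15,.1,.28,.45);print("head",len(h),h.min(0),h.max(0))
for nm,C in (("top",P),("scene",S)):
  Q=C.reshape(-1,3);Q=Q[np.isfinite(Q).all(1)]
  h=Q[(Q[:,0]>.7)&(Q[:,0]<1)&(abs(Q[:,1]+.03)<.12)&(Q[:,2]>.25)&(Q[:,2]<.45)]
  best=None;rng=np.random.default_rng(0)
  for i in range(800):
    p=h[rng.choice(len(h),3,False)];n=np.cross(p[1]-p[0],p[2]-p[0]);l=np.linalg.norm(n)
    if l<1e-5: continue
    n/=l;m=abs((h-p[0])@n)<.002
    if best is None or m.sum()>best.sum(): best=m
  k=h[best];c=k.mean(0);n=np.linalg.svd(k-c)[2][2];n*=np.sign(n[2])
  print(nm,len(h),best.sum(),"c",c.round(4),"n",n.round(3),"tilt",np.degrees(np.arccos(n[2])),"az of horizontal",np.degrees(np.arctan2(n[1],n[0])))
  e1=np.array([n[2],0,-n[0]]);e1/=np.linalg.norm(e1);e2=np.cross(n,e1)
  r=cv2.minAreaRect((np.c_[(k-c)@e1,(k-c)@e2]*1000).astype(np.float32));print(r)
# foot/post
k=box(.75,1,-.15,.1,.004,.03);print("foot",len(k),k.min(0),k.max(0))
k=box(.75,1,-.15,.1,.05,.25);print("post",len(k),k.mean(0),k.min(0),k.max(0))
```

```text
tower [[0.215 0.356 0.114]
 [0.574 0.44  0.404]
 [0.795 0.657 0.547]]
top 0.02 0.06 57 [ 0.461 -0.195  0.04 ] [ 0.51  -0.157  0.057] [ 468.6 -204.4] [109.7  55.7] 23.38082504272461
top 0.06 0.12 250 [ 0.457 -0.206  0.107] [ 0.51  -0.141  0.12 ] [ 471.8 -196.1] [127.1  65.4] 39.839202880859375
top 0.12 0.16 122 [ 0.46  -0.207  0.133] [ 0.508 -0.154  0.147] [ 465.2 -203.2] [98.8 56.3] 42.6662712097168
top 0.165 0.2 93 [ 0.43  -0.228  0.178] [ 0.449 -0.213  0.185] [ 425.3 -225.8] [47.  22.5] 4.506706237792969
scene 0.02 0.06 253 [ 0.447 -0.186  0.04 ] [ 0.509 -0.14   0.06 ] [ 456.1 -190.1] [107.9  62.3] 23.052385330200195
scene 0.06 0.12 470 [ 0.454 -0.188  0.095] [ 0.51 -0.14  0.12] [ 468.4 -193.9] [123.4  58.2] 37.567787170410156
scene 0.12 0.16 263 [ 0.449 -0.206  0.136] [ 0.509 -0.151  0.158] [ 457.  -195.4] [94.9 58.2] 28.555662155151367
scene 0.165 0.2 125 [ 0.43  -0.224  0.18 ] [ 0.451 -0.212  0.187] [ 426.3 -223.2] [48.1 21.1] 4.074663162231445
tray 1445 ((507.4089050292969, 66.60655975341797), (120.07882690429688, 160.86978149414062), 77.19265747070312) [-0.00401785  0.00351689  0.01846908]
head 3021 [ 0.81076249 -0.08329116  0.28201977] [0.91938951 0.04455266 0.38107196]
top 1433 523 c [ 0.8628 -0.0292  0.3617] n [-0.482 -0.067  0.874] tilt 29.09395176709719 az of horizontal -172.07042548765446
((-11.92911148071289, 1.9069747924804688), (97.40665435791016, 92.8884506225586), 8.621190071105957)
scene 1632 515 c [ 0.8636 -0.0254  0.3634] n [-0.476 -0.066  0.877] tilt 28.741516619037 az of horizontal -172.08660433572487
((-4.763481140136719, -0.985382080078125), (80.57736206054688, 86.48359680175781), 9.198098182678223)
foot 2732 [ 0.75015352 -0.14999439  0.00400115] [0.9485091  0.09984641 0.0299799 ]
post 6204 [ 0.93660267 -0.02039674  0.17640994] [ 0.86619546 -0.14999973  0.05007981] [0.99871741 0.09999866 0.24869056]
```

```bash
cat >> h.py <<'E'
from scipy.spatial.transform import Rotation as Rn
def R_of(q): return Rn.from_quat(np.r_[q[1:],q[0]])
def ray(f,u,v,z):
    K=f["camera_matrix"];T=f["world_from_camera"]
    r=T[:3,:3]@np.array([(u-K[0,2])/K[0,0],(v-K[1,2])/K[1,1],1]);return T[:3,3]+r*(z-T[2,3])/r[2]
E
python3 - <<'E'
from h import *
from plant import manip
print([x for x in dir(manip) if x[0]!='_'])
d=pickle.load(open("f0.pkl","rb"));t=d["top"];P=cloud(t)
R=R_of(manip.state()["tool_rot"]).as_matrix();print(R.round(3))
c=np.array([ray(t,225+u/4,220+v/4,.016) for u,v in((115,88),(260,125),(222,270),(78,232))]);print(c.round(3),c.mean(0),np.linalg.norm(c-np.roll(c,1,0),axis=1))
for i in range(4): e=c[(i+1)%4]-c[i];print(np.degrees(np.arctan2(e[1],e[0])))
k=P[(P[...,2]>.1)&(P[...,1]>.25)&(P[...,0]>.3)];print("tower",np.percentile(k,[0.5,5,50,99],axis=0).round(3))
Q=np.concatenate([P.reshape(-1,3),cloud(d["scene"]).reshape(-1,3)]);I=np.concatenate([d[n]["img"].reshape(-1,3) for n in("top","scene")]).astype(int)
m=(np.ptp(I,axis=1)<25)&(abs(Q[:,0]-.865)<.075)&(abs(Q[:,1]+.027)<.075)&(Q[:,2]>-.01)&(Q[:,2]<.05)
r=cv2.minEnclosingCircle(Q[m][:,:2].astype(np.float32)*1000);print("foot",m.sum(),r,Q[m].min(0),Q[m].max(0))
m=(abs(Q[:,0]-.865)<.04)&(abs(Q[:,1]+.027)<.04)&(Q[:,2]>.08)&(Q[:,2]<.22);print("post",m.sum(),np.median(Q[m],0))
E
```

```text
['IKError', 'grab_frame', 'job_done', 'pinch_z', 'state']
[[ 0.362 -0.001 -0.932]
 [ 0.932 -0.002  0.362]
 [-0.002 -1.     0.   ]]
[[ 0.554  0.112  0.016]
 [ 0.526 -0.001  0.016]
 [ 0.415  0.026  0.016]
 [ 0.443  0.137  0.016]] [0.48477202 0.06878488 0.016     ] [0.11352276 0.11621264 0.11408354 0.11449213]
-103.83882415368885
166.1940182089581
75.8735068798679
-12.936700738812219
tower [[0.471 0.259 0.105]
 [0.496 0.334 0.121]
 [0.751 0.454 0.285]
 [1.035 0.833 0.43 ]]
foot 1459 ((880.3939819335938, -29.958621978759766), 63.106353759765625) [ 0.81807124 -0.0811006  -0.00117617] [0.93805483 0.02930693 0.04978537]
post 257 [ 0.87245389 -0.02322488  0.14471375]
```

Call:
{"api": "drive_tool", "payload": {"motion": [[[-0.92,-0.4,-0.69],[0,0,0],-1],[[-0.92,-0.4,-0.69],[0,0,0],-1],[[-0.92,-0.4,-0.69],[0,0,0],-1],[[-0.92,-0.4,-0.69],[0,0,0],-1],[[-0.92,-0.4,-0.69],[0,0,0],-1],[[-0.92,-0.4,-0.69],[0,0,0],-1],[[-0.92,-0.4,-0.69],[0,0,0],-1],[[-0.92,-0.4,-0.69],[0,0,0],-1],[[-0.92,-0.4,-0.69],[0,0,0],-1],[[-0.92,-0.4,-0.69],[0,0,0],-1],[[-0.92,-0.4,-0.69],[0,0,0],-1],[[-0.92,-0.4,-0.69],[0,0,0],-1]]}}

```text
time: 1.3
tool_pos: [0.3193, 0.2491, 0.3512]
tool_rot: [0.584, -0.584, -0.399, 0.4]
contact_force: [0.9, 0.7, -0.3]
gripper_width: 1.003
```

Call:
{"api": "drive_tool", "payload": {"motion": [[[-0.97,0,-0.62],[0,0,0],-1],[[-0.97,0,-0.62],[0,0,0],-1],[[-0.97,0,-0.62],[0,0,0],-1],[[-0.97,0,-0.62],[0,0,0],-1],[[-0.97,0,-0.62],[0,0,0],-1],[[-0.97,0,-0.62],[0,0,0],-1],[[-0.97,0,-0.62],[0,0,0],-1],[[-0.97,0,-0.62],[0,0,0],-1],[[-0.97,0,-0.62],[0,0,0],-1],[[-0.97,0,-0.62],[0,0,0],-1],[[-0.97,0,-0.62],[0,0,0],-1],[[-0.97,0,-0.62],[0,0,0],-1]]}}

```text
time: 2.5
tool_pos: [0.3872, -0.0895, 0.3509]
tool_rot: [0.584, -0.584, -0.399, 0.399]
contact_force: [0.8, 1.0, 0.1]
gripper_width: 0.995
```

Call:
{"api": "drive_tool", "payload": {"motion": [[[-0.97,0,-0.62],[0,0,0],-1],[[-0.97,0,-0.62],[0,0,0],-1],[[-0.97,0,-0.62],[0,0,0],-1],[[-0.97,0,-0.62],[0,0,0],-1],[[0,0,0],[0,-1,0],-1],[[0,0,0],[0,-1,0],-1],[[0,0,0],[0,-1,0],-1],[[0,0,0],[0,-1,0],-1],[[0,0,0],[0,-1,0],-1],[[0,0,0],[0,0,0],-1]]}}

```text
time: 3.5
tool_pos: [0.4097, -0.2011, 0.3507]
tool_rot: [0.484, -0.483, -0.516, 0.516]
contact_force: [0.5, -0.4, -0.7]
gripper_width: 1.002
```

Run:
```python
from h import *
from plant import manip
s=manip.state();f=manip.grab_frame("wrist");print(s["time"],s["tool_pos"],s["tool_rot"],s["joint_pos"],f["T_tool_cam"],f["camera_matrix"])
cv2.imwrite("pics/wrist1.png",f["img"]);f["s"]=s;pickle.dump(f,open("w1.pkl","wb"))
```

```text
3.5 [ 0.4097442  -0.20113067  0.35074355] [ 0.48375161 -0.48305675 -0.51601929  0.51610527] [-6.19606773e-01 -4.01687710e-01  1.81719233e+00  1.00401706e-05
  1.72707816e+00 -2.25572937e+00] [[ 9.99999560e-01 -8.71283717e-04 -3.47510317e-04  4.79258707e-05]
 [ 9.49562572e-05 -2.74538991e-01  9.61575964e-01 -1.42732229e-01]
 [-9.33210611e-04 -9.61575573e-01 -2.74538787e-01  6.93260195e-02]
 [ 0.00000000e+00  0.00000000e+00  0.00000000e+00  1.00000000e+00]] [[326.13715178   0.         319.49440516]
 [  0.         326.13715178 195.60588659]
 [  0.           0.           1.        ]]
```

View pics/wrist1.png

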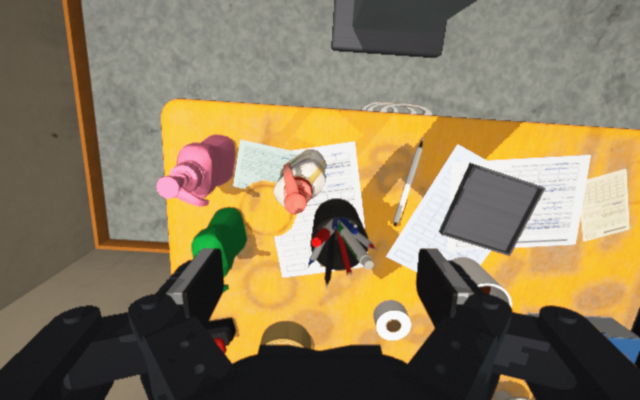

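Wrist view: bottle head at (297,188), nozzle tip about (290,168), body (310,170), pen pot just below at (338,235). Fit the body and head from the depth.

Run:
```python
from h import *
f=pickle.load(open("w1.pkl","rb"));s=f["s"]
T=np.eye(4);T[:3,:3]=R_of(s["tool_rot"]).as_matrix();T[:3,3]=s["tool_pos"];C=cloud(f,T@f["T_tool_cam"])
d=pickle.load(open("f0.pkl","rb"))
fr={"wrist":(C,f["img"]),"top":(cloud(d["top"]),d["top"]["img"]),"scene":(cloud(d["scene"]),d["scene"]["img"])}
from scipy.optimize import least_squares
allb=[]
for n,(c,im) in fr.items():
  near=np.hypot(c[...,0]-.444,c[...,1]+.215)<.055
  hsv=cv2.cvtColor(im,cv2.COLOR_BGR2HSV)
  red=(hsv[...,1]>90)&((hsv[...,0]<10)|(hsv[...,0]>170))
  k=c[near&(c[...,2]>.16)&(c[...,2]<.2)]
  r=cv2.minAreaRect(k[:,:2].astype(np.float32)*1000);print(n,"head",len(k),k[:,2].max().round(3),np.round(r[0],1),np.round(r[1],1),round(r[2],1))
  k=c[near&(c[...,2]>.03)&(c[...,2]<.105)&(im.mean(2)>60)]
  k=k[(k[:,0]-.525)**2+(k[:,1]+.175)**2>.05**2]
  r=cv2.minAreaRect(k[:,:2].astype(np.float32)*1000);print(n,"body",len(k),np.round(r[0],1),np.round(r[1],1),round(r[2],1))
  allb.append(k)
k=np.concatenate(allb)[:,:2]
# superellipse-ish body outline 42x70
def res(p,k=k):
  c,s_=np.cos(p[2]),np.sin(p[2]);q=(k-p[:2])@np.array([[c,-s_],[s_,c]])
  return (((abs(q[:,0])/.021)**2.5+(abs(q[:,1])/.035)**2.5)**(1/2.5)-1)*.025
for y0 in(0.1,.4,.7):
  o=least_squares(res,[.445,-.21,y0],loss="soft_l1",f_scale=.002);print(o.x[:2],np.degrees(o.x[2]),o.cost)
# pen pot points & pens
c=C;m=(np.hypot(c[...,0]-.525,c[...,1]+.17)<.08)&(c[...,2]>.1)&(c[...,2]<.16)&(np.hypot(c[...,0]-.444,c[...,1]+.22)>.05);print("pot",c[m].min(0),c[m].max(0))
cv2.imwrite("pics/bcrop.png",cv2.resize(f["img"][135:225,255:385],None,fx=6,fy=6,interpolation=cv2.INTER_CUBIC))
```

```text
wrist head 708 0.183 [ 426.6 -230.6] [49.9 22.3] 28.5
wrist body 385 [ 423.4 -225.3] [30.2 65.7] 6.7
top head 93 0.185 [ 425.3 -225.8] [47.  22.5] 4.5
top body 48 [ 441.1 -221. ] [37.3 65.2] 43.3
scene head 125 0.187 [ 426.3 -223.2] [48.1 21.1] 4.1
scene body 250 [ 432.4 -209.6] [48.4 40.3] 29.9
[ 0.43957068 -0.22561613] 38.75995420700364 0.0006759448295872984
[ 0.43957068 -0.22561612] 38.759992050788156 0.0006759448295983061
[ 0.43957067 -0.22561613] 38.75994352427592 0.000675944829585942
pot [ 0.47513992 -0.20822983  0.10005701] [ 0.55344586 -0.12789417  0.14759282]
```

View pics/bcrop.png

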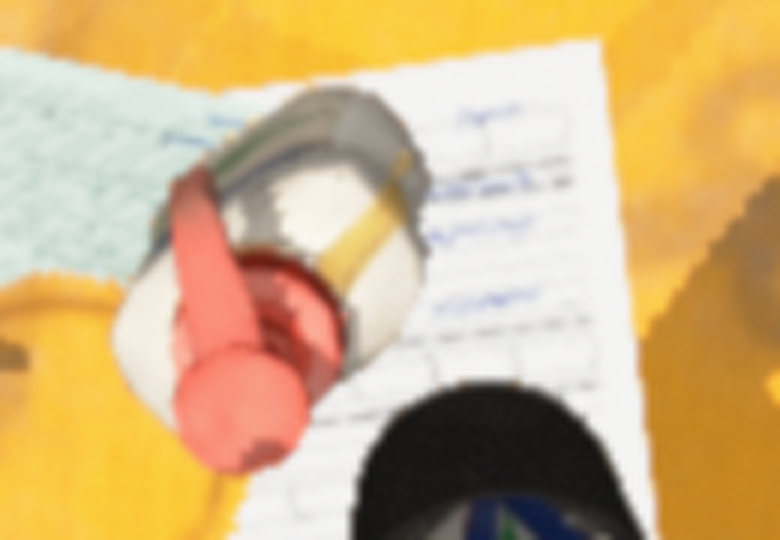

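```bash
cat > fit.py <<'E'
from h import *
from scipy.optimize import minimize
def load():
    f=pickle.load(open("w1.pkl","rb"));s=f["s"]
    T=np.eye(4);T[:3,:3]=R_of(s["tool_rot"]).as_matrix();T[:3,3]=s["tool_pos"];f["world_from_camera"]=T@f["T_tool_cam"]
    d=pickle.load(open("f0.pkl","rb"));d["wrist"]=f;return d
d=load();a=np.linspace(0,2*np.pi,40,endpoint=False)
def ring(hx,hy,z,n=2.6): 
    c,s=np.cos(a),np.sin(a);return np.c_[np.sign(c)*abs(c)**(2/n)*hx+.007,np.sign(s)*abs(s)**(2/n)*hy,0*a+z]
body=np.r_[ring(.021,.035,0),ring(.021,.035,.095),ring(.016,.016,.128,2)]
neck=np.r_[ring(.016,.016,.128,2),ring(.016,.016,.143,2)]
F=6
def proj(f,p):
    K=f["camera_matrix"];q=(p-f["world_from_camera"][:3,3])@f["world_from_camera"][:3,:3];q=q@K.T;return q[:,:2]/q[:,2:]
V={}
for n,f in d.items():
    c=cloud(f);hsv=cv2.cvtColor(f["img"],cv2.COLOR_BGR2HSV)
    m=(np.hypot(c[...,0]-.444,c[...,1]+.218)<.06)&(c[...,2]>.012)&(c[...,2]<.2)&(np.hypot(c[...,0]-.524,c[...,1]+.17)>.047)
    V[n]=dict(f=f,m=m,red=(hsv[...,1]>80)&((hsv[...,0]<8)|(hsv[...,0]>170))&m)
    k=c[V[n]["red"]&(c[...,2]>.172)]
    r=cv2.minAreaRect(k[:,:2].astype(np.float32)*1000);w=np.linalg.svd(k[:,:2]-k[:,:2].mean(0))[2][0];print(n,"redtop",len(k),np.round(r[0],1),np.round(r[1],1),round(r[2],1),"pca",np.degrees(np.arctan2(w[1],w[0]))%180,m.sum())
def cost(p,show=False,which=V):
    c,s=np.cos(p[2]),np.sin(p[2]);Rz=np.array([[c,-s,0],[s,c,0],[0,0,1]]);t=0
    for n in which:
        v=V[n];o=np.zeros(v["m"].shape,np.uint8)
        for q in(body,neck):
            w=(q-[.007,0,0])@Rz.T+[p[0],p[1],0]   # p = axis position
            cv2.fillConvexPoly(o,cv2.convexHull((proj(v["f"],w)*16).round().astype(np.int32)),1,shift=4)
        o=o>0;m=v["m"];e=((o^m)&~v["red"]).sum()/(m.sum());t+=e
        if show: print(n,e)
    return t
if __name__=="__main__":
    for wh in (["wrist"],["top"],["scene"],list(V)):
        b=min((minimize(cost,[.444,-.218,y],args=(False,wh),method="Nelder-Mead",options=dict(initial_simplex=[[.444,-.218,y],[.454,-.218,y],[.444,-.208,y],[.444,-.218,y+.2]])) for y in np.radians([5,20,35,50])),key=lambda o:o.fun);print(wh,b.x[:2].round(4),np.degrees(b.x[2]).round(1),b.fun)
E
python3 fit.py
```

```text
scene redtop 89 [ 428.2 -226.5] [43.1 19.9] 21.8 pca 13.506503398957875 763
top redtop 85 [ 427.  -224.4] [22.3 43.2] 89.7 pca 16.326607237203405 392
wrist redtop 651 [ 427.2 -230.2] [47.1 21.6] 29.3 pca 16.92709012215788 2344
['wrist'] [ 0.4392 -0.2246] 37.3 0.06911262798634812
['top'] [ 0.4388 -0.2237] 41.4 0.05357142857142857
['scene'] [ 0.4454 -0.2285] 41.6 0.07470511140235911
['scene', 'top', 'wrist'] [ 0.4402 -0.224 ] 37.8 0.25596303117170094
```

Call:
{"api": "drive_tool", "payload": {"motion": [[[0,0,0],[0,-0.85,0],-1],[[0,0,0],[0,-0.85,0],-1],[[0,0,0],[0,-0.85,0],-1],[[-0.62,0,-0.45],[0,0,0],-1],[[-0.62,0,-0.45],[0,0,0],-1],[[0,0.9,0],[0,0,0],-1],[[0,0.9,0],[0,0,0],-1],[[0,0.9,0],[0,0,0],-1],[[0,0.9,0],[0,0,0],-1],[[0,0.9,0],[0,0,0],-1],[[0,0,0],[0,0,0],-1]]}}

```text
time: 4.65
tool_pos: [0.4385, -0.2232, 0.2346]
tool_rot: [0.426, -0.421, -0.566, 0.566]
contact_force: [-0.4, -0.4, -0.8]
gripper_width: 1.002
```

Run:
```python
from fit import *
from plant import manip
s=manip.state();R=R_of(s["tool_rot"]).as_matrix();p=s["tool_pos"];print(p,np.degrees(np.arctan2(R[1,0],R[0,0])),R[:,1],"to go (tool,units)",(R.T@(np.array([.440,-.2245,.127])-p)/.025).round(2))
for n,f in d.items():
    c=cloud(f).reshape(-1,3);c=c[np.isfinite(c).all(1)&(c[:,2]>.12)&(c[:,2]<.2)];q=(c-[.44,-.2245,0])@R
    m=(np.hypot(q[:,0],q[:,2])<.12)&(np.hypot(q[:,0],q[:,2])>.03)&(abs(q[:,2])<.02);print(n,"strip x hist",np.histogram(q[m,0],np.arange(-.12,.121,.02)))
```

```text
scene redtop 89 [ 428.2 -226.5] [43.1 19.9] 21.8 pca 13.506503398957875 763
top redtop 85 [ 427.  -224.4] [22.3 43.2] 89.7 pca 16.326607237203405 392
wrist redtop 651 [ 427.2 -230.2] [47.1 21.6] 29.3 pca 16.92709012215788 2344
[ 0.43852914 -0.2232498   0.23464281] 106.42025385823267 [-0.00605861  0.00436466 -0.99997212] to go (tool,units) [-0.09  4.31 -0.06]
scene strip x hist (array([0, 8, 0, 0, 0, 0, 0, 0, 0, 0, 0, 0]), array([-1.20000000e-01, -1.00000000e-01, -8.00000000e-02, -6.00000000e-02,
       -4.00000000e-02, -2.00000000e-02,  2.77555756e-17,  2.00000000e-02,
        4.00000000e-02,  6.00000000e-02,  8.00000000e-02,  1.00000000e-01,
        1.20000000e-01]))
top strip x hist (array([0, 5, 0, 0, 0, 0, 0, 0, 0, 0, 0, 0]), array([-1.20000000e-01, -1.00000000e-01, -8.00000000e-02, -6.00000000e-02,
       -4.00000000e-02, -2.00000000e-02,  2.77555756e-17,  2.00000000e-02,
        4.00000000e-02,  6.00000000e-02,  8.00000000e-02,  1.00000000e-01,
        1.20000000e-01]))
wrist strip x hist (array([ 0, 22,  0,  0,  0,  0,  0,  0,  0,  0,  0,  0]), array([-1.20000000e-01, -1.00000000e-01, -8.00000000e-02, -6.00000000e-02,
       -4.00000000e-02, -2.00000000e-02,  2.77555756e-17,  2.00000000e-02,
        4.00000000e-02,  6.00000000e-02,  8.00000000e-02,  1.00000000e-01,
        1.20000000e-01]))
```

Call:
{"api": "drive_tool", "payload": {"motion": [[[-0.09,0.7,-0.06],[0,0,0],-1],[[0,0.72,0],[0,0,0],-1],[[0,0.72,0],[0,0,0],-1],[[0,0.72,0],[0,0,0],-1],[[0,0.72,0],[0,0,0],-1],[[0,0.72,0],[0,0,0],-1],[[0,0,0],[0,0,0],-1]]}}

```text
time: 5.35
tool_pos: [0.4414, -0.2256, 0.1297]
tool_rot: [0.425, -0.422, -0.566, 0.566]
contact_force: [0.4, 0.1, -0.1]
gripper_width: 1.002
```

Call:
{"api": "drive_tool", "payload": {"motion": [[[0,0,0],[0,0,0],-0.3],[[0,0,0],[0,0,0],0],[[0,0,0],[0,0,0],0.2],[[0,0,0],[0,0,0],0.4],[[0,0,0],[0,0,0],0.7],[[0,0,0],[0,0,0],1],[[0,0,0],[0,0,0],1],[[0,0,0],[0,0,0],1],[[0,0,0],[0,0,0],1],[[0,0,0],[0,0,0],1]]}}

```text
time: 6.35
tool_pos: [0.4432, -0.2266, 0.133]
tool_rot: [-0.422, 0.424, 0.567, -0.566]
contact_force: [-0.6, 0.9, 5.2]
gripper_width: 0.347
```

Run:
```python
from h import *
from plant import manip
s=manip.state();print(s)
f=manip.grab_frame("wrist");cv2.imwrite("pics/wrist2.png",f["img"])
```

```text
{'time': 6.35, 'joint_pos': array([-6.22505121e-01, -1.76630301e-01,  2.00039055e+00,  4.69016358e-04,
        1.31566695e+00, -2.48152383e+00]), 'joint_vel': array([-0.00064634,  0.00153904, -0.00158075,  0.00113025,  0.00022833,
       -0.0006804 ]), 'joint_efforts': array([-5.69338314e-01, -2.46880102e+01, -3.25750744e+01, -2.59057973e-01,
       -4.29452788e-01, -5.37109125e-03]), 'tool_pos': array([ 0.4432272 , -0.22661497,  0.13296965]), 'tool_rot': array([-0.4222812 ,  0.42380612,  0.56677299, -0.56642329]), 'contact_force': array([-0.56607162,  0.91323582,  5.23539804]), 'ft_torque': array([ 0.30638945,  0.09690969, -0.03598818]), 'gripper_width': 0.34700556346459194}
```

View pics/wrist2.png

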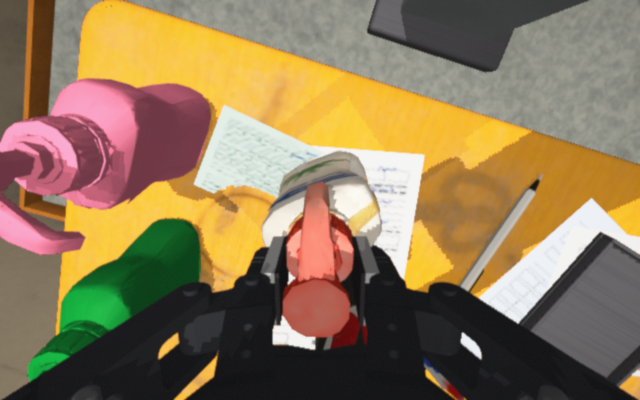

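Gripped: opening 0.347 × 85 = 29.5 mm, consistent with the collar; head at (318,300) sits between the pads. Lift and turn.

Call:
{"api": "drive_tool", "payload": {"motion": [[[0,-0.3,0],[0,0,0],1],[[0,-0.7,0],[0,0,0],1],[[0,-0.9,0],[0,0,0],1],[[0,-0.9,0],[0,0,0],1],[[0,-0.9,0],[0,0,0],1],[[0,-0.9,0],[0,0,0],1],[[0,-0.9,0],[0,0,0],1],[[0,-0.9,0],[0,0,0],1],[[0,-0.9,0],[0,0,0],1],[[0,-0.7,0],[0,0,0],1],[[0,0,0],[0,0.5,0],1],[[0,0,0],[0,1,0],1]]}}

```text
time: 7.6
tool_pos: [0.4425, -0.2264, 0.3321]
tool_rot: [0.46, -0.46, -0.537, 0.537]
contact_force: [0.5, 1.0, -1.9]
gripper_width: 0.35
```

Call:
{"api": "drive_tool", "payload": {"motion": [[[0,0,0],[0,1,0],1],[[0,0,0],[0,1,0],1],[[0,0,0],[0,1,0],1],[[0,0,0],[0,1,0],1],[[0,0,0],[0,1,0],1],[[0,0,0],[0,1,0],1],[[0,0,0],[0,1,0],1],[[0,0,0],[0,1,0],1],[[0,0,0],[0,1,0],1],[[0,0,0],[0,1,0],1],[[0,0,0],[0,1,0],1],[[0,0,0],[0,1,0],1]]}}

```text
time: 8.8
tool_pos: [0.4422, -0.2262, 0.3309]
tool_rot: [0.667, -0.667, -0.235, 0.235]
contact_force: [0.6, 1.1, -1.2]
gripper_width: 0.347
```

Call:
{"api": "drive_tool", "payload": {"motion": [[[0,0,0],[0,1,0],1],[[0,0,0],[0,1,0],1],[[0,0,0],[0,1,0],1],[[0,0,0],[0,1,0],1],[[0,0,0],[0,1,0],1],[[0,0,0],[0,1,0],1],[[0,0,0],[0,1,0],1],[[0,0,0],[0,1,0],1],[[0,0,0],[0,1,0],1],[[0,0,0],[0,1,0],1],[[0,0,0],[0,1,0],1],[[0,0,0],[0,1,0],1]]}}

```text
time: 10.0
tool_pos: [0.4421, -0.2262, 0.3309]
tool_rot: [0.695, -0.695, 0.13, -0.13]
contact_force: [-0.2, 0.4, -1.9]
gripper_width: 0.347
```

Call:
{"api": "drive_tool", "payload": {"motion": [[[0,0,0],[0,1,0],1],[[0,0,0],[0,1,0],1],[[0,0,0],[0,1,0],1],[[0,0,0],[0,1,0],1],[[0,0,0],[0,1,0],1],[[0,0,0],[0,1,0],1],[[0,0,0],[0,1,0],1],[[0,0,0],[0,1,0],1],[[0,0,0],[0,1,0],1],[[0,0,0],[0,1,0],1],[[0,0,0],[0,1,0],1],[[0,0,0],[0,1,0],1]]}}

```text
time: 11.2
tool_pos: [0.4421, -0.2262, 0.3309]
tool_rot: [-0.537, 0.537, -0.461, 0.46]
contact_force: [-1.6, 0.7, -1.2]
gripper_width: 0.345
```

Call:
{"api": "drive_tool", "payload": {"motion": [[[0,0,0],[0,1,0],1],[[0,0,0],[0,1,0],1],[[0,0,0],[0,1,0],1],[[0,0,0],[0,1,0],1],[[0,0,0],[0,0.5,0],1],[[0,0,0],[0,0,0],1]]}}

```text
time: 11.8
tool_pos: [0.4422, -0.2262, 0.331]
tool_rot: [0.438, -0.438, 0.556, -0.555]
contact_force: [-1.3, 0.1, -1.6]
gripper_width: 0.344
```

Run:
```python
from h import *
from plant import manip
import pickle
s=manip.state();print(s["time"],s["tool_pos"],s["gripper_width"],s["joint_pos"],s["contact_force"]);R=R_of(s["tool_rot"]).as_matrix();print(R.round(3),np.degrees(np.arctan2(R[1,0],R[0,0])))
d={}
for n in("scene","top","wrist"):
  d[n]=manip.grab_frame(n)
T=np.eye(4);T[:3,:3]=R;T[:3,3]=s["tool_pos"];d["wrist"]["world_from_camera"]=T@d["wrist"]["T_tool_cam"]
d["s"]=s;pickle.dump(d,open("f2.pkl","wb"))
p=s["tool_pos"];im=[]
for n in d:
  if n=="s":continue
  C=cloud(d[n]).reshape(-1,3);q=(C-p)@R   # tool coords
  ok=np.isfinite(q).all(1)&(np.hypot(q[:,0],q[:,2])<.05)
  for lo,hi in((.03,.12),):
    k=q[ok&(q[:,1]>lo)&(q[:,1]<hi)]
    print(n,len(k),k.min(0).round(3),k.max(0).round(3))
    r=cv2.minAreaRect(k[:,[0,2]].astype(np.float32)*1000);print(r)
cv2.imwrite("pics/two.png",np.hstack([cv2.resize(d["scene"]["img"][100:300,300:500],(400,400)),cv2.resize(d["top"]["img"][200:360,280:440],(400,400))]))
```

```text
11.8 [ 0.44218796 -0.22624352  0.33096673] 0.34429458110899747 [-6.22787305e-01 -2.97441627e-01  1.76965982e+00 -1.39292276e-04
  1.67027795e+00  1.18348783e+00] [-1.25439429  0.13336868 -1.56470165]
[[-0.233 -0.001  0.972]
 [-0.972  0.    -0.233]
 [-0.    -1.    -0.001]] -103.49273648869261
scene 569 [-0.036  0.03  -0.025] [0.033 0.12  0.015]
((-3.868804931640625, -10.534196853637695), (35.877891540527344, 67.15591430664062), 73.75774383544922)
top 4 [-0.023  0.107 -0.024] [-0.014  0.118 -0.021]
((-18.38097381591797, -22.774137496948242), (1.1919372081756592, 9.53978157043457), 70.60580444335938)
wrist 2346 [-0.033  0.03   0.003] [0.037 0.12  0.033]
((0.3596229553222656, 19.129125595092773), (71.58333587646484, 23.16358184814453), 7.929189205169678)
```

View pics/two.png

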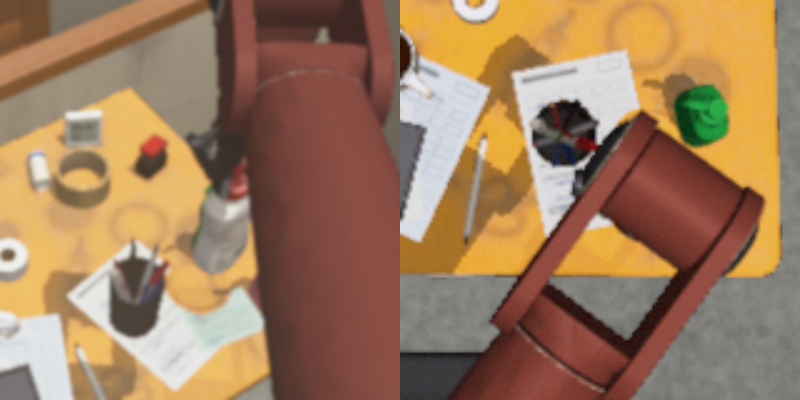

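```bash
cat > inhand.py <<'E'
from h import *
from scipy.optimize import least_squares
def fit(d,names=("wrist","scene")):
    s=d["s"];R=R_of(s["tool_rot"]).as_matrix();p=s["tool_pos"];ks=[]
    for n in names:
        C=cloud(d[n]).reshape(-1,3);q=(C-p)@R
        k=q[np.isfinite(q).all(1)&(np.hypot(q[:,0],q[:,2])<.06)&(q[:,1]>.035)&(q[:,1]<.12)]
        ks.append(k[np.random.default_rng(0).permutation(len(k))[:600]])
    k=np.concatenate(ks)
    # p: centre cx,cz at y=.06; tilt slopes; angle phi of bottle front dir: (sin phi, cos phi) in (x,z)
    def res(v):
        c=np.c_[v[0]+v[3]*(k[:,1]-.06),v[1]+v[4]*(k[:,1]-.06)];w=k[:,[0,2]]-c
        f=np.array([np.sin(v[2]),np.cos(v[2])]);g=np.array([f[1],-f[0]])
        return (((abs(w@f)/.021)**2.6+(abs(w@g)/.035)**2.6)**(1/2.6)-1)*.025
    for ph in(-.4,.4):
        o=least_squares(res,[0,0,ph,0,0],loss="soft_l1",f_scale=.002);print(names,"centre",o.x[:2].round(4),"front ang",np.degrees(o.x[2]).round(1),"slopes",o.x[3:].round(3),"cost",o.cost.round(5),len(k))
    k=np.concatenate(ks)
if __name__=="__main__":
    import sys
    d=pickle.load(open(sys.argv[1],"rb"));fit(d);fit(d,("wrist",))
    s=d["s"];R=R_of(s["tool_rot"]).as_matrix()
    C=cloud(d["wrist"]).reshape(-1,3);q=(C-s["tool_pos"])@R
    k=q[np.isfinite(q).all(1)&(np.hypot(q[:,0],q[:,2])<.045)];print("y range",np.percentile(k[:,1],[0,1,50,99,100]).round(3))
E
python3 inhand.py f2.pkl
```

```text
('wrist', 'scene') centre [0.0019 0.0046] front ang -23.1 slopes [-0.004 -0.007] cost 0.00091 1136
('wrist', 'scene') centre [0.0019 0.0046] front ang -23.1 slopes [-0.004 -0.007] cost 0.00091 1136
('wrist',) centre [-0.0011  0.0036] front ang -24.6 slopes [0.046 0.028] cost 0.00023 600
('wrist',) centre [-0.0011  0.0036] front ang -24.6 slopes [0.046 0.028] cost 0.00023 600
y range [-0.099 -0.097 -0.056  0.331  0.334]
```

```bash
cat > plan.py <<'E'
from h import *
from plant import manip
ax=np.array([.8755,-.0255,.34]);az,tl=np.radians(-172.08),np.radians(28.9)
dd=np.array([np.cos(tl)*np.cos(az),np.cos(tl)*np.sin(az),-np.sin(tl)]);u=-dd;focus=ax+.235*dd
zb=np.array([0,0,1])-u*u[2];zb/=np.linalg.norm(zb)
H,CX,CZ,PH=.132,.0,.004,np.radians(-23.5)
def target(side):
    a=PH+{"front":0,"left":np.pi/2,"back":np.pi}[side];f=np.array([np.sin(a),0,np.cos(a)])
    y=np.array([0,1,0]);A=np.c_[f,y,np.cross(f,y)];B=np.c_[u,-zb,np.cross(u,-zb)];R=B@A.T
    m=np.array([CX,H-.07,CZ])+f*(.035 if side=="left" else .021)
    return focus-R@m,R
def togo(side,s=None):
    s=s or manip.state();R=R_of(s["tool_rot"]).as_matrix();p,Rt=target(side)
    print(side,"target",p.round(4),"pos",s["tool_pos"].round(4),"shift units",(R.T@(p-s["tool_pos"])/.025).round(2),"turn units",(Rn.from_matrix(R.T@Rt).as_rotvec(degrees=True)/5).round(2),"shift after turn",(Rt.T@(p-s["tool_pos"])/.025).round(2))
if __name__=="__main__":
    import sys
    print(focus);[togo(x) for x in sys.argv[1:]]
E
python3 plan.py front left back
```

```text
[ 0.67172825 -0.05384817  0.22642864]
front target [ 0.6204 -0.0594  0.2688] pos [ 0.4423 -0.2263  0.3311] shift units [-8.15  2.49  5.38] turn units [5.35 0.42 2.2 ] shift after turn [-7.47  6.04  3.06]
left target [ 0.6108 -0.066   0.263 ] pos [ 0.4423 -0.2263  0.3311] shift units [-7.8   2.72  5.07] turn units [  5.89 -17.17  -2.45] shift after turn [2.7  6.04 7.08]
back target [ 0.6272 -0.0616  0.2723] pos [ 0.4423 -0.2263  0.3311] shift units [-8.12  2.35  5.67] turn units [  3.39 -34.46  -8.22] shift after turn [ 7.47  6.04 -3.38]
```

Call:
{"api": "drive_tool", "payload": {"motion": [[[-0.5,0,0.33],[0,0,0],1],[[-0.8,0,0.53],[0,0,0],1],[[-0.9,0,0.6],[0,0,0],1],[[-0.9,0,0.6],[0,0,0],1],[[-0.9,0,0.6],[0,0,0],1],[[-0.9,0,0.6],[0,0,0],1],[[-0.9,0,0.6],[0,0,0],1],[[-0.9,0,0.6],[0,0,0],1],[[-0.8,0,0.53],[0,0,0],1],[[-0.6,0,0.4],[0,0,0],1],[[0,0,0],[0,0,0],1]]}}

```text
time: 13.05
tool_pos: [0.6218, -0.0588, 0.3306]
tool_rot: [0.439, -0.439, 0.555, -0.554]
contact_force: [-0.8, -0.1, -1.8]
gripper_width: 0.344
```

Call:
{"api": "drive_tool", "payload": {"motion": [[[0,0,0],[0.4,0.05,0.15],1],[[0,0,0],[0.8,0.06,0.33],1],[[0,0,0],[0.8,0.06,0.33],1],[[0,0,0],[0.8,0.06,0.33],1],[[0,0,0],[0.8,0.06,0.33],1],[[0,0,0],[0.8,0.06,0.33],1],[[0,0,0],[0.6,0.06,0.25],1],[[0,0,0],[0.35,0.03,0.15],1],[[0,0,0],[0,0,0],1],[[0,0,0],[0,0,0],1]]}}

```text
time: 14.05
tool_pos: [0.6203, -0.0611, 0.3313]
tool_rot: [-0.567, 0.26, -0.459, 0.633]
contact_force: [0.1, 0.3, -1.4]
gripper_width: 0.344
```

```bash
cat > snap.py <<'E'
from h import *
from plant import manip
import sys
s=manip.state();R=R_of(s["tool_rot"]).as_matrix();print(s["time"],s["gripper_width"],s["joint_pos"].round(2),s["contact_force"].round(1))
d={n:manip.grab_frame(n) for n in("scene","top","wrist")}
T=np.eye(4);T[:3,:3]=R;T[:3,3]=s["tool_pos"];d["wrist"]["world_from_camera"]=T@d["wrist"]["T_tool_cam"];d["s"]=s
pickle.dump(d,open(sys.argv[1],"wb"))
E
python3 snap.py f3.pkl; python3 inhand.py f3.pkl; python3 plan.py front
python3 - <<'E'
from h import *
d=pickle.load(open("f3.pkl","rb"))
cv2.imwrite("pics/f3.png",np.hstack([cv2.resize(d["scene"]["img"][60:300,180:420],(400,400)),cv2.resize(d["wrist"]["img"],(400,250)) if 0 else cv2.resize(d["wrist"]["img"][:,120:520],(400,400))]))
E
```

```text
14.05 0.3438668341241221 [-0.31 -0.3   1.83  0.23  1.16  1.49] [ 0.1  0.3 -1.4]
('wrist', 'scene') centre [0.0013 0.0044] front ang -22.5 slopes [ 0.    -0.001] cost 0.00056 861
('wrist', 'scene') centre [0.0013 0.0044] front ang -22.5 slopes [ 0.    -0.001] cost 0.00056 861
('wrist',) centre [-0.0012  0.0033] front ang -24.9 slopes [0.042 0.021] cost 0.00023 600
('wrist',) centre [-0.0012  0.0033] front ang -24.9 slopes [0.042 0.021] cost 0.00023 600
y range [-0.099 -0.097 -0.056  0.385  0.395]
[ 0.67172825 -0.05384817  0.22642864]
front target [ 0.6204 -0.0594  0.2688] pos [ 0.6209 -0.0609  0.3316] shift units [ 0.43  2.2  -1.15] turn units [-0.01 -0.02  0.02] shift after turn [ 0.43  2.2  -1.15]
```

View pics/f3.png

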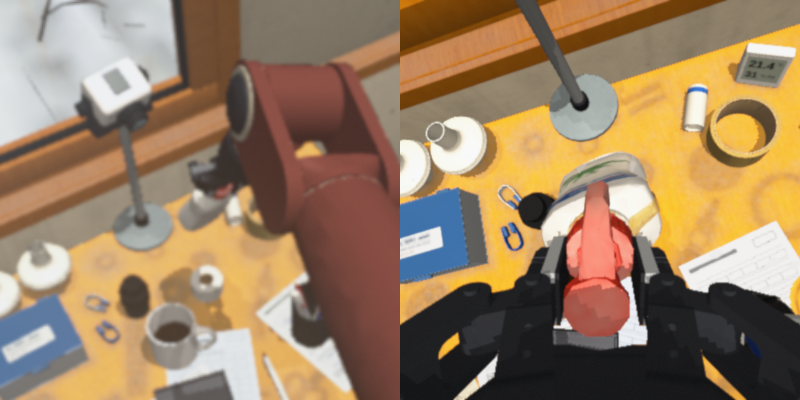

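Call:
{"api": "drive_tool", "payload": {"motion": [[[0.04,0.22,-0.12],[0,0,0],1],[[0.09,0.44,-0.23],[0,0,0],1],[[0.09,0.44,-0.23],[0,0,0],1],[[0.09,0.44,-0.23],[0,0,0],1],[[0.08,0.44,-0.23],[0,0,0],1],[[0.04,0.22,-0.11],[0,0,0],1],[[0,0,0],[0,0,0],1],[[0,0,0],[0,0,0],1],[[0,0,0],[0,0,0],1]]}}

```text
time: 15.1
tool_pos: [0.6207, -0.0594, 0.2695]
tool_rot: [-0.568, 0.259, -0.458, 0.633]
contact_force: [0.3, -0.5, -1.1]
gripper_width: 0.345
```

```bash
python3 snap.py f4.pkl; python3 inhand.py f4.pkl; python3 plan.py front left
python3 - <<'E'
from h import *
from plan import focus,u,zb
d=pickle.load(open("f4.pkl","rb"))
for n in("scene","wrist","top"):
  C=cloud(d[n]);I=d[n]["img"].astype(int)
  w=C-focus;k=w[np.isfinite(w).all(-1)&(np.linalg.norm(w,axis=-1)<.05)]
  if len(k): print(n,len(k),"along u of near pts",np.percentile(k@u,[5,50,80,95,99]).round(4), "side", np.percentile(k@np.cross(zb,u),[1,50,99]).round(4))
  m=(np.ptp(I,axis=2)<30)&(abs(C[...,0]-.875)<.075)&(abs(C[...,1]+.026)<.075)&(C[...,2]>.0)&(C[...,2]<.03)
  if m.sum()>50:print(n,"foot",m.sum(),cv2.minEnclosingCircle(C[m][:,:2].astype(np.float32)*1000))
E
```

```text
15.1 0.344574025882306 [-0.31 -0.27  1.91  0.24  1.06  1.46] [ 0.3 -0.5 -1.1]
('wrist', 'scene') centre [0.0012 0.0043] front ang -22.3 slopes [0.003 0.003] cost 0.0005 825
('wrist', 'scene') centre [0.0012 0.0043] front ang -22.3 slopes [0.003 0.003] cost 0.0005 825
('wrist',) centre [-0.0007  0.0035] front ang -24.6 slopes [0.032 0.019] cost 0.00023 600
('wrist',) centre [-0.0007  0.0035] front ang -24.6 slopes [0.032 0.019] cost 0.00023 600
y range [-0.098 -0.097 -0.056  0.323  0.334]
[ 0.67172825 -0.05384817  0.22642864]
front target [ 0.6204 -0.0594  0.2688] pos [ 0.6206 -0.0594  0.2693] shift units [ 0.    0.02 -0.01] turn units [-0.03 -0.02  0.01] shift after turn [ 0.    0.02 -0.01]
left target [ 0.6108 -0.066   0.263 ] pos [ 0.6206 -0.0594  0.2693] shift units [ 0.39  0.02 -0.37] turn units [-1.000e-02 -1.802e+01  3.000e-02] shift after turn [-0.37  0.02 -0.39]
scene 142 along u of near pts [-0.0409 -0.0221 -0.0089 -0.002   0.001 ] side [-0.0072  0.0277  0.0338]
scene foot 768 ((900.703857421875, -22.246667861938477), 82.50466918945312)
wrist 3073 along u of near pts [-0.0087 -0.001   0.0002  0.0011  0.0014] side [-0.0342 -0.0034  0.0268]
wrist foot 3932 ((882.7749633789062, -23.966896057128906), 64.0933837890625)
top 294 along u of near pts [-0.0101 -0.0017  0.      0.0011  0.002 ] side [-0.0341 -0.001   0.0291]
top foot 763 ((877.6019287109375, -26.977155685424805), 57.57493209838867)
```

Call:
{"api": "drive_tool", "payload": {"motion": [[[0,0,0],[0,0,0],1],[[0,0,0],[0,0,0],1],[[0,0,0],[0,0,0],1],[[0,0,0],[0,0,0],1],[[0,0,0],[0,0,0],1],[[0,0,0],[0,0,0],1],[[0,0,0],[0,-0.5,0],1],[[0,0,0],[0,-1,0],1],[[0,0,0],[0,-1,0],1],[[0,0,0],[0,-1,0],1],[[0,0,0],[0,-1,0],1],[[0,0,0],[0,-1,0],1]]}}

```text
time: 16.45
tool_pos: [0.6202, -0.0593, 0.2683]
tool_rot: [0.661, -0.403, 0.31, -0.552]
contact_force: [0.0, 0.5, -1.7]
gripper_width: 0.345
```

Call:
{"api": "drive_tool", "payload": {"motion": [[[0,0,0],[0,-1,0],1],[[0,0,0],[0,-1,0],1],[[0,0,0],[0,-1,0],1],[[0,0,0],[0,-1,0],1],[[0,0,0],[0,-1,0],1],[[0,0,0],[0,-1,0],1],[[0,0,0],[0,-1,0],1],[[0,0,0],[0,-1,0],1],[[0,0,0],[0,-1,0],1],[[0,0,0],[0,-1,0],1],[[0,0,0],[0,-1,0],1],[[0,0,0],[0,-1,0],1]]}}

```text
time: 17.65
tool_pos: [0.6202, -0.0593, 0.2683]
tool_rot: [0.727, -0.625, -0.062, -0.276]
contact_force: [0.8, -0.6, -1.9]
gripper_width: 0.347
```

Call:
{"api": "drive_tool", "payload": {"motion": [[[-0.12,0,-0.13],[0,-0.5,0],1],[[-0.13,0,-0.13],[0,0,0],1],[[-0.12,0.02,-0.13],[0,0,0],1],[[0,0,0],[0,0,0],1],[[0,0,0],[0,0,0],1],[[0,0,0],[0,0,0],1],[[0,0,0],[0,0,0],1]]}}

```text
time: 18.35
tool_pos: [0.6105, -0.0657, 0.2621]
tool_rot: [0.726, -0.631, -0.077, -0.264]
contact_force: [-0.3, -0.3, -1.4]
gripper_width: 0.347
```

```bash
python3 snap.py f5.pkl; python3 inhand.py f5.pkl; python3 plan.py left back
python3 - <<'E'
from h import *
from plan import focus,u,zb
d=pickle.load(open("f5.pkl","rb"))
for n in("scene","wrist","top"):
  C=cloud(d[n]);w=C-focus;k=w[np.isfinite(w).all(-1)&(np.linalg.norm(w,axis=-1)<.05)]
  if len(k): print(n,len(k),"along u",np.percentile(k@u,[5,50,80,95,99]).round(4), "side", np.percentile(k@np.cross(zb,u),[1,50,99]).round(4))
E
```

```text
18.35 0.3473707295987512 [-0.33 -0.29  1.94  0.25  1.05 -0.13] [-0.3 -0.3 -1.4]
('wrist', 'scene') centre [0.0008 0.0044] front ang -24.2 slopes [0.027 0.028] cost 0.00058 898
('wrist', 'scene') centre [0.0008 0.0044] front ang -24.2 slopes [0.027 0.028] cost 0.00058 898
('wrist',) centre [-0.0004  0.0037] front ang -24.7 slopes [0.026 0.024] cost 0.00022 600
('wrist',) centre [-0.0004  0.0037] front ang -24.7 slopes [0.026 0.024] cost 0.00022 600
y range [-0.099 -0.097 -0.056  0.31   0.325]
[ 0.67172825 -0.05384817  0.22642864]
left target [ 0.6108 -0.066   0.263 ] pos [ 0.6104 -0.0657  0.262 ] shift units [ 0.03 -0.03 -0.  ] turn units [ 0.01 -0.02  0.01] shift after turn [ 0.03 -0.03 -0.  ]
back target [ 0.6272 -0.0616  0.2723] pos [ 0.6104 -0.0657  0.262 ] shift units [ 0.71 -0.03  0.38] turn units [  0.02 -18.02  -0.  ] shift after turn [ 0.38 -0.03 -0.71]
scene 200 along u [-0.0373 -0.0136 -0.005  -0.0009  0.0022] side [-0.0111  0.0202  0.023 ]
wrist 2942 along u [-0.0358 -0.0111 -0.0057 -0.002   0.0008] side [-0.0151  0.0144  0.0216]
top 247 along u [-0.0175 -0.0058 -0.0025  0.0001  0.0017] side [-0.0236 -0.0025  0.0187]
```

Edge shown within about a millimetre; hold a little longer, then turn to the back.

Call:
{"api": "drive_tool", "payload": {"motion": [[[0,0,0],[0,0,0],1],[[0,0,0],[0,0,0],1],[[0,0,0],[0,0,0],1],[[0,0,0],[0,0,0],1],[[0,0,0],[0,0,0],1],[[0,0,0],[0,0,0],1],[[0,0,0],[0,-0.5,0],1],[[0,0,0],[0,-1,0],1],[[0,0,0],[0,-1,0],1],[[0,0,0],[0,-1,0],1],[[0,0,0],[0,-1,0],1],[[0,0,0],[0,-1,0],1]]}}

```text
time: 19.7
tool_pos: [0.6104, -0.0658, 0.2619]
tool_rot: [0.686, -0.676, -0.248, -0.105]
contact_force: [-0.5, -0.3, -1.8]
gripper_width: 0.34
```

Call:
{"api": "drive_tool", "payload": {"motion": [[[0,0,0],[0,-1,0],1],[[0,0,0],[0,-1,0],1],[[0,0,0],[0,-1,0],1],[[0,0,0],[0,-1,0],1],[[0,0,0],[0,-1,0],1],[[0,0,0],[0,-1,0],1],[[0,0,0],[0,-1,0],1],[[0,0,0],[0,-1,0],1],[[0,0,0],[0,-1,0],1],[[0,0,0],[0,-1,0],1],[[0,0,0],[0,-1,0],1],[[0,0,0],[0,-1,0],1]]}}

```text
time: 20.9
tool_pos: [0.6104, -0.0658, 0.2619]
tool_rot: [-0.47, 0.638, 0.558, -0.247]
contact_force: [0.3, -0.1, -1.0]
gripper_width: 0.345
```

Call:
{"api": "drive_tool", "payload": {"motion": [[[0.12,0,-0.23],[0,-0.5,0],1],[[0.13,0,-0.24],[0,0,0],1],[[0.13,-0.03,-0.24],[0,0,0],1],[[0,0,0],[0,0,0],1],[[0,0,0],[0,0,0],1],[[0,0,0],[0,0,0],1],[[0,0,0],[0,0,0],1]]}}

```text
time: 21.6
tool_pos: [0.627, -0.0621, 0.2719]
tool_rot: [-0.459, 0.632, 0.567, -0.26]
contact_force: [-0.3, -0.4, -0.9]
gripper_width: 0.346
```

```bash
python3 snap.py f6.pkl; python3 inhand.py f6.pkl; python3 plan.py back
python3 - <<'E'
from h import *
from plan import focus,u,zb
d=pickle.load(open("f6.pkl","rb"))
for n in("scene","wrist","top"):
  C=cloud(d[n]);w=C-focus;k=w[np.isfinite(w).all(-1)&(np.linalg.norm(w,axis=-1)<.05)]
  if len(k): print(n,len(k),"along u",np.percentile(k@u,[5,50,80,95,99]).round(4), "side", np.percentile(k@np.cross(zb,u),[1,50,99]).round(4))
s=d["s"];R=R_of(s["tool_rot"]).as_matrix();y=R[:,1]
# upright: rotate y to (0,0,-1) by shortest turn
v=np.cross(y,[0,0,-1]);a=np.arcsin(np.linalg.norm(v));v=v/np.linalg.norm(v)*np.degrees(a)
R2=Rn.from_rotvec(np.radians(v)).as_matrix()@R
print("upright turn units",(R.T@v/5).round(2));print("yaw after",R2.round(3))
E
```

```text
21.6 0.346076884845324 [-0.31 -0.26  1.89  0.24  1.06 -1.68] [-0.3 -0.4 -0.9]
('wrist', 'scene') centre [-0.0003  0.005 ] front ang -21.6 slopes [0.049 0.054] cost 0.00066 846
('wrist', 'scene') centre [-0.0003  0.005 ] front ang -21.6 slopes [0.049 0.054] cost 0.00066 846
('wrist',) centre [-0.001   0.0049] front ang -24.2 slopes [0.03  0.053] cost 0.00022 600
('wrist',) centre [-0.001   0.0049] front ang -24.2 slopes [0.03  0.053] cost 0.00022 600
y range [-0.098 -0.097 -0.056  0.303  0.318]
[ 0.67172825 -0.05384817  0.22642864]
back target [ 0.6272 -0.0616  0.2723] pos [ 0.6271 -0.0621  0.2721] shift units [ 0.02 -0.   -0.  ] turn units [ 0.01 -0.02 -0.01] shift after turn [ 0.02 -0.   -0.  ]
scene 156 along u [-0.041  -0.0199 -0.0072 -0.0009  0.0004] side [-0.0088  0.0304  0.0365]
wrist 1082 along u [-0.0438 -0.0428 -0.0391 -0.0237 -0.0046] side [-0.0221  0.0077  0.0346]
top 306 along u [-0.0137 -0.0018 -0.      0.0009  0.0018] side [-0.0323 -0.0001  0.033 ]
upright turn units [5.3 0.  2.3]
yaw after [[ 0.271 -0.    -0.963]
 [ 0.963 -0.     0.271]
 [-0.    -1.     0.   ]]
```

Call:
{"api": "drive_tool", "payload": {"motion": [[[0,0,0],[0,0,0],1],[[0,0,0],[0,0,0],1],[[0,0,0],[0,0,0],1],[[0,0,0],[0,0,0],1],[[0,0,0],[0,0,0],1],[[0,0,0],[0,0,0],1],[[0,-0.2,0],[0.4,0,0.17],1],[[0,-0.2,0],[0.8,0,0.35],1],[[0,-0.2,0],[0.8,0,0.35],1],[[0,-0.2,0],[0.8,0,0.35],1],[[0,-0.2,0],[0.8,0,0.35],1],[[0,0,0],[0.8,0,0.35],1]]}}

```text
time: 22.95
tool_pos: [0.6187, -0.0635, 0.2969]
tool_rot: [-0.548, 0.579, 0.453, -0.4]
contact_force: [-0.2, 0.2, -0.7]
gripper_width: 0.34
```

Call:
{"api": "drive_tool", "payload": {"motion": [[[0,0,0],[0.6,0,0.26],1],[[0,0,0],[0.3,0,0.12],1],[[0,0,0],[0,0,0],1],[[0,0,0],[0,0,0],1]]}}

```text
time: 23.35
tool_pos: [0.618, -0.0633, 0.2951]
tool_rot: [-0.564, 0.564, 0.427, -0.427]
contact_force: [-0.3, -0.2, -1.7]
gripper_width: 0.346
```

```bash
python3 snap.py f7.pkl; python3 inhand.py f7.pkl
python3 - <<'E'
from h import *
d=pickle.load(open("f7.pkl","rb"));s=d["s"];R=R_of(s["tool_rot"]).as_matrix();print(R.round(3),s["tool_pos"])
foot=np.array([.001,.132,.007]);g=np.array([.485,.069,.20])  # foot target hover? TCP z .2+.0
p=s["tool_pos"];print("foot now",p+R@foot);w=np.array([.485,.069,.06])-(p+R@foot);print("shift units to foot at z .06",(R.T@w/.025).round(2))
# tray check
C=cloud(d["top"]);I=d["top"]["img"].astype(int)
m=(np.ptp(I,axis=2)<25)&(I.mean(2)<120)&(abs(C[...,0]-.487)<.085)&(abs(C[...,1]-.07)<.085)&(C[...,2]<.03)&(C[...,2]>-.005)
m=cv2.morphologyEx(m.astype(np.uint8),cv2.MORPH_OPEN,np.ones((5,5)))
k=C[m>0];print(len(k),cv2.minAreaRect(k[:,:2].astype(np.float32)*1000),k.mean(0))
E
```

```text
23.35 0.34556782904575906 [-0.22  0.01  1.55  0.    1.58 -1.52] [-0.3 -0.2 -1.7]
('wrist', 'scene') centre [-0.0005  0.0035] front ang -24.4 slopes [0.041 0.04 ] cost 0.00086 1135
('wrist', 'scene') centre [-0.0005  0.0035] front ang -24.4 slopes [0.041 0.04 ] cost 0.00086 1135
('wrist',) centre [-0.0007  0.004 ] front ang -24.4 slopes [0.028 0.038] cost 0.00021 600
('wrist',) centre [-0.0007  0.004 ] front ang -24.4 slopes [0.028 0.038] cost 0.00021 600
y range [-0.099 -0.097 -0.056  0.296  0.298]
[[ 0.271  0.001 -0.963]
 [ 0.963  0.     0.271]
 [ 0.001 -1.    -0.001]] [ 0.61796522 -0.06333393  0.29507325]
foot now [ 0.61163548 -0.06043434  0.16306746]
shift units to foot at z .06 [3.61 4.12 6.28]
320 ((489.7470703125, 111.07244873046875), (38.91436004638672, 105.21066284179688), 76.72138977050781) [0.48337299 0.1161822  0.00444429]
```

Call:
{"api": "drive_tool", "payload": {"motion": [[[0.3,0,0.5],[0,0,0],1],[[0.45,0,0.8],[0,0,0],1],[[0.5,0,0.85],[0,0,0],1],[[0.5,0,0.85],[0,0,0],1],[[0.5,0,0.85],[0,0,0],1],[[0.5,0,0.85],[0,0,0],1],[[0.46,0,0.8],[0,0,0],1],[[0.4,0,0.78],[0,0,0],1],[[0,0,0],[0,0,0],1],[[0,0,0],[0,0,0],1]]}}

```text
time: 24.5
tool_pos: [0.4908, 0.0665, 0.2956]
tool_rot: [-0.563, 0.564, 0.428, -0.427]
contact_force: [0.1, -0.1, -1.9]
gripper_width: 0.343
```

```bash
python3 snap.py f8.pkl
python3 - <<'E'
from h import *
d=pickle.load(open("f8.pkl","rb"));s=d["s"];R=R_of(s["tool_rot"]).as_matrix();print(s["tool_pos"],s["tool_pos"]+R@[.001,.132,.007])
f=d["wrist"];K=f["camera_matrix"];T=f["world_from_camera"];im=f["img"].copy()
c=np.array([.485,.069]);a=np.radians(-13.7);Rz=np.array([[np.cos(a),-np.sin(a)],[np.sin(a),np.cos(a)]])
for h,col in((.06,(0,0,255)),(.056,(0,255,0))):
  sq=np.array([[h,h],[h,-h],[-h,-h],[-h,h]])@Rz.T+c;w=np.c_[sq,np.full(4,.016)]
  q=(w-T[:3,3])@T[:3,:3]@K.T;q=(q[:,:2]/q[:,2:]).round().astype(int);cv2.polylines(im,[q],True,col,1)
cv2.imwrite("pics/f8.png",im)
E
```

```text
24.5 0.342850628734809 [-0.02 -0.3   1.83 -0.    1.61 -1.31] [ 0.1 -0.1 -1.9]
[0.49077316 0.06651973 0.29555267] [0.48454917 0.06936167 0.16354061]
```

View pics/f8.png

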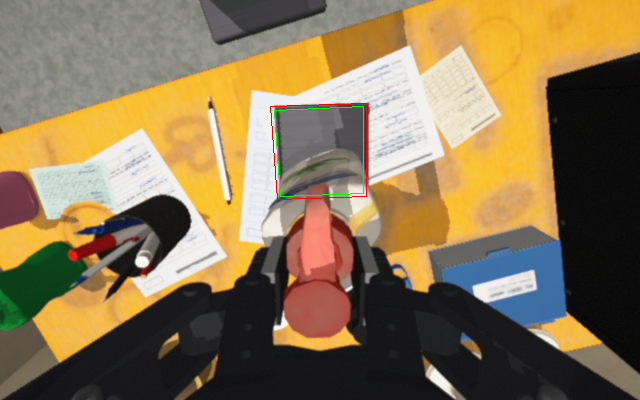

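Tray overlay matches the tray seen at (320,150). Descend.

Call:
{"api": "drive_tool", "payload": {"motion": [[[0,0.4,0],[0,0,0],1],[[0,0.8,0],[0,0,0],1],[[0,0.8,0],[0,0,0],1],[[0,0.8,0],[0,0,0],1],[[0,0.8,0],[0,0,0],1],[[0,0.8,0],[0,0,0],1],[[0,0.7,0],[0,0,0],1],[[0,0.4,0],[0,0,0],1],[[0,0.2,0],[0,0,0],1],[[0,0,0],[0,0,0],1],[[0,0,0],[0,0,0],1]]}}

```text
time: 25.75
tool_pos: [0.4921, 0.066, 0.1536]
tool_rot: [-0.563, 0.564, 0.427, -0.426]
contact_force: [0.9, -0.9, -1.0]
gripper_width: 0.343
```

Call:
{"api": "drive_tool", "payload": {"motion": [[[0,0.07,0],[0,0,0],1],[[0,0.07,0],[0,0,0],1],[[0,0.07,0],[0,0,0],1],[[0,0.07,0],[0,0,0],1],[[0,0.07,0],[0,0,0],1],[[0,0,0],[0,0,0],1]]}}

```text
time: 26.35
tool_pos: [0.4912, 0.0661, 0.1436]
tool_rot: [0.564, -0.564, -0.427, 0.427]
contact_force: [0.0, -0.6, -2.0]
gripper_width: 0.345
```

Foot at about 12 mm; continue in 1.25 mm rows until contact shows.

Call:
{"api": "drive_tool", "payload": {"motion": [[[0,0.05,0],[0,0,0],1],[[0,0.05,0],[0,0,0],1],[[0,0.05,0],[0,0,0],1],[[0,0.05,0],[0,0,0],1],[[0,0,0],[0,0,0],1]]}}

```text
time: 26.85
tool_pos: [0.4913, 0.0661, 0.1387]
tool_rot: [-0.564, 0.564, 0.427, -0.427]
contact_force: [-0.1, -0.3, -0.9]
gripper_width: 0.346
```

Call:
{"api": "drive_tool", "payload": {"motion": [[[0,0.04,0],[0,0,0],1],[[0,0.04,0],[0,0,0],1],[[0,0,0],[0,0,0],1]]}}

```text
time: 27.15
tool_pos: [0.4916, 0.0661, 0.1372]
tool_rot: [-0.564, 0.564, 0.427, -0.427]
contact_force: [-0.3, 0.0, -0.3]
gripper_width: 0.344
```

Call:
{"api": "drive_tool", "payload": {"motion": [[[0,0.03,0],[0,0,0],1],[[0,0.03,0],[0,0,0],1],[[0,0,0],[0,0,0],1]]}}

```text
time: 27.45
tool_pos: [0.4925, 0.0661, 0.1371]
tool_rot: [-0.563, 0.564, 0.428, -0.426]
contact_force: [-0.8, 0.4, 4.3]
gripper_width: 0.341
```

Call:
{"api": "drive_tool", "payload": {"motion": [[[0,0.03,0],[0,0,0],1],[[0,0.03,0],[0,0,0],1],[[0,0,0],[0,0,0],1]]}}

```text
time: 27.75
tool_pos: [0.4933, 0.0661, 0.1371]
tool_rot: [-0.563, 0.565, 0.428, -0.426]
contact_force: [-1.8, 1.5, 10.1]
gripper_width: 0.344
```

Contact at 10 N. Ease off slightly and open slowly.

Call:
{"api": "drive_tool", "payload": {"motion": [[[0,-0.04,0],[0,0,0],1],[[0,0,0],[0,0,0],0.2],[[0,0,0],[0,0,0],0.1],[[0,0,0],[0,0,0],-0.1],[[0,0,0],[0,0,0],-0.4],[[0,0,0],[0,0,0],-1],[[0,0,0],[0,0,0],-1],[[0,0,0],[0,0,0],-1],[[0,0,0],[0,0,0],-1],[[0,0,0],[0,0,0],-1]]}}

```text
time: 28.75
tool_pos: [0.4915, 0.0661, 0.135]
tool_rot: [-0.564, 0.564, 0.427, -0.427]
contact_force: [0.4, -0.3, -0.1]
gripper_width: 1.002
```

```bash
python3 snap.py f9.pkl
python3 - <<'E'
from h import *
d=pickle.load(open("f9.pkl","rb"));cv2.imwrite("pics/f9.png",d["wrist"]["img"])
E
```

```text
28.75 1.0021231988504524 [-0.02 -0.18  2.    0.    1.32 -1.31] [ 0.4 -0.3 -0.1]
```

View pics/f9.png

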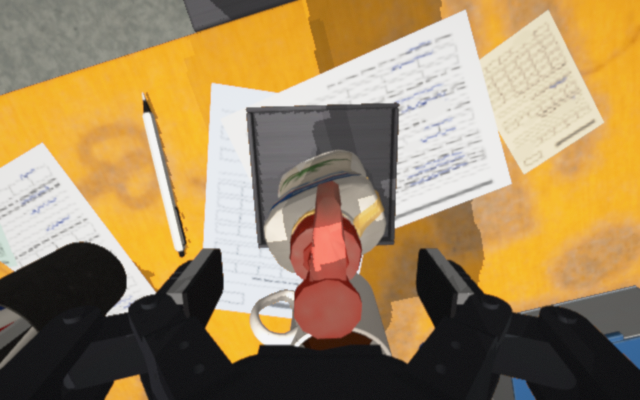

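The bottle stands free between the open fingers (head at (327,300)). Go straight up and check.

Call:
{"api": "drive_tool", "payload": {"motion": [[[0,-0.4,0],[0,0,0],-1],[[0,-0.7,0],[0,0,0],-1],[[0,-0.9,0],[0,0,0],-1],[[0,-0.9,0],[0,0,0],-1],[[0,-0.9,0],[0,0,0],-1],[[0,-0.9,0],[0,0,0],-1],[[0,-0.9,0],[0,0,0],-1],[[0,-0.7,0],[0,0,0],-1],[[0,0,0],[0,0,0],-1],[[0,0,0],[0,0,0],-1],[[0,0,0],[0,0,0],-1]]}}

```text
time: 30.0
tool_pos: [0.4907, 0.0661, 0.2909]
tool_rot: [0.564, -0.563, -0.426, 0.427]
contact_force: [0.6, 0.1, -0.4]
gripper_width: 0.998
```

```bash
python3 snap.py f10.pkl
python3 - <<'E'
from h import *
d=pickle.load(open("f10.pkl","rb"));a,b=d["scene"]["img"],d["wrist"]["img"]
cv2.imwrite("pics/f10.png",np.hstack([cv2.resize(a[60:340,160:460],(400,373)),cv2.resize(b[:,100:540],(400,373))]))
f0=pickle.load(open("f0.pkl","rb"))["scene"]["img"]
from scipy.optimize import least_squares
ks=[]
for n in("wrist","scene"):
  C=cloud(d[n]).reshape(-1,3);k=C[np.isfinite(C).all(1)&(np.hypot(C[:,0]-.485,C[:,1]-.069)<.055)&(C[:,2]>.025)&(C[:,2]<.1)];ks.append(k);print(n,len(k))
k=np.concatenate(ks)
def res(v):
  w=k[:,:2]-np.c_[v[0]+v[3]*k[:,2],v[1]+v[4]*k[:,2]];f=np.array([np.cos(v[2]),np.sin(v[2])]);g=np.array([-f[1],f[0]])
  return (((abs(w@f)/.021)**2.6+(abs(w@g)/.035)**2.6)**(1/2.6)-1)*.025
o=least_squares(res,[.485,.069,0,0,0],loss="soft_l1",f_scale=.002);print("foot",o.x[:2],"yaw",np.degrees(o.x[2]),"slopes",o.x[3:])
C=cloud(d["wrist"]).reshape(-1,3);k=C[np.isfinite(C).all(1)&(np.hypot(C[:,0]-.485,C[:,1]-.069)<.05)];print("top z",np.nanmax(k[:,2]))
E
```

```text
30.0 0.9983457469877753 [-0.02 -0.29  1.83  0.    1.6  -1.31] [ 0.6  0.1 -0.4]
wrist 383
scene 344
foot [0.48654046 0.07003287] yaw 7.9774671114333415 slopes [ 0.02922101 -0.03068965]
top z 0.3895127415911536
```

View pics/f10.png

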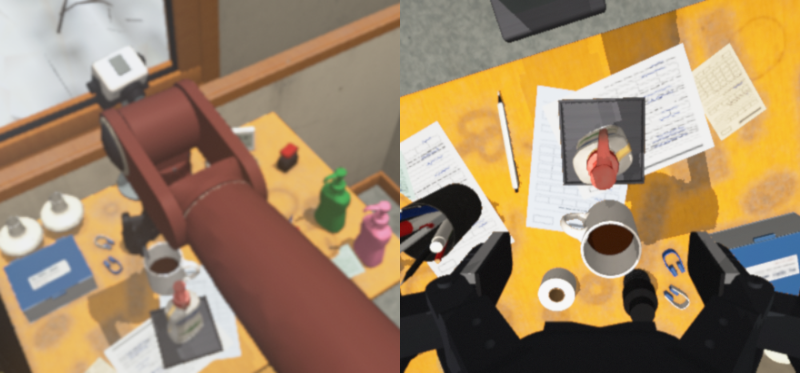

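```bash
python3 -c "
from plant import manip
print(manip.job_done())"
```

```text
the job is handed in; nothing more can be done
None
```

I showed the white bottle's front, left edge and back at the camera's focus point, then stood it in the drip tray. The job was handed in at about 30 s of the 61 s allowed, and it reported no verdict.

- **Showing:** At each of the three holds the arm was within about 1 mm of its planned pose. Depth readings put the front, edge and back sides within about 2 mm of the focus point I worked out. Each side was held still for about 1 s.
- **Focus point:** I estimated it from the camera head's position and tilt. The camera's foot, measured again later, agreed to about 2 mm.
- **Placing:** The bottle first touched the tray softly. The arm read about 10 N at most, and I eased off before opening the fingers. The foot is about 2 mm from my estimate of the tray's centre.
- **Other objects:** In the last pictures the bottle stands free in the tray. The mug, label roll, adaptor, pen pot and camera look undisturbed; I judged that by eye and did not measure them again. The tape roll is not clearly in view there.

**Unclear checks:** The body fit to the depth data gave a slope of about 0.03 each way, 0.04 rad combined and within the 0.08 limit. I take this as bias in the fit, because the bottle rests on a flat floor, but I could not confirm it. My final check of the bottle's height was invalid because the reading picked up the gripper instead.

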